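Scan the label on the tilted sign

ROBOT

A 6-joint arm with a two-finger parallel gripper is mounted at the origin on the work surface. World frame = base frame: x ahead of the robot, y to its left, z up, the work surface at z = 0. Lengths are in mm, angles in rad, forces in N, time in s.
With the tool pointing down it reaches from about 275 to 1000 mm from the base axis. Payload 8.4 kg.
Tool frame: the origin (TCP) lies midway between the tips of the shut fingers; the grasp point (between the pads) lies 19 mm behind it; z points along the fingers, y is the line along which they close (so a half turn about z gives the same grasp; the last joint's range is limited). The gripper opens to 85 mm and grips with 20 to 120 N. Pads are 22 mm wide; open, the fingers measure 114 mm over their backs; the gripper's body (76 mm by 85 mm) begins 54 mm behind the grasp point. The pads swing forward as they close: fully open they stand 13 mm farther back than shut.
Start: joints at [1.321, 0.353, 1.633, -0, 1.155, -0.002], TCP at [153.293, 605.912, 231.281] pointing down, gripper open.
Joint ranges: [-2.63, 2.63], [-0.92, 2.1], [0.06, 2.66], [-1.3, 4.44], [0, 2.69], [-3.02, 3.02]. Speed limits (rad/s): [2.22, 2.22, 2.79, 3.14, 3.14, 3.14].

INTERFACE

Orientations are given as [roll, pitch, yaw] about the fixed x, y, z axes, in that order (R = Rz(yaw) Ry(pitch) Rx(roll)).
In Python, from rig import r gives the robot as it stands.
- The arm moves only by the shell command python3 -m inch 'ROWS' [OPENING] [FORCE]. ROWS is JSON, a list that holds one entry, the list of rows, each a list of 6 numbers: the shift along the tool's x, y, z scaled (see below), then the turn, a rotation vector about the tool's x, y, z scaled (see below). In form: [[[tx, ty, tz, wx, wy, wz], ...]]. A call has 1 to 8 rows; each row is the pose to reach, as a shift and turn from the pose commanded when the call began, along the tool's axes at that moment, turning the shorter way round; what a row does not reach only later rows make up. The controller multiplies each number of a shift by 20 cm and each number of a turn by pi rad. A row lasts 1/12 s, in which the tool goes at most 41.7 mm and 7.16 degrees, less where a joint would pass 70% of its speed; a pose out of reach is approached as far as the arm can. A call with a number of a shift or a turn outside -1 to 1 is refused whole. A call with a gripper value outside its range is refused whole. OPENING is the gripper's target within -1 to 1 (fully open at 1, half-way at 0, shut at -1), set as the call begins (- or left out, the last holds). The fingers move at their own pace and stop on an object; FORCE is the grip in N (left out, the last holds). Time passes only in rows, so rows that repeat a pose let the fingers close. It gives the time, the measured TCP pose, the force, the opening and the grip force at its end, in the units of the state.
- r.sense(): the state, without advancing time (a new reading comes with each control period).
- r.grab_frame(name): name is "scene" or "top" or "wrist"; returns the picture (480x640x3 uint8, red, green, blue); there is no depth.
- r.camera_info(name): a dict with "K" (3x3 intrinsics, pixels), "rvec" (rotation vector, rad) and "tvec" (3), from world to camera coordinates, as OpenCV has them; the wrist camera has in their place "mount" (4x4, takes a point from camera to tool coordinates, whose origin is the TCP and whose axes are the flange's). Camera axes: x right, y down, z forward; pixel columns grow to the right and rows downward; lengths in mm; the calibration is good to about 2 mm. The wrist camera is an equidistant fisheye: a pixel r from the principal point sees the ray r / f radians off the axis. A picture is of the moment at which its call begins: read the wrist's pose just before it. camera_info takes no time and is no camera call.
- r.sign_off(): hands the job in; it is judged then, once.
The state is a dict: "clock": time; "qpos": joint angles; "qvel": joint speeds; "joint_efforts": joint torques, N m; "eef_pos": TCP position; "tcp_rot": TCP orientation; "contact_force": force on the tool from outside, world axes, zero at the start; "wrist_torque": the same for the moment, N m; "opening": opening from 0.0 (shut) to 1.0 (fully open); "grasp_force": force on a finger pad.
Only numpy, scipy, OpenCV 4.12 (cv2) and the standard library are available. Lean on these libraries where they do the work, as an engineer would, in place of code of your own. Each camera call takes 0.05 s, during which the arm holds its last target. There are 200 camera calls.

TASK

Take the yellow-nosed scanner from its charging dock, aim it at the middle of the barcode label on the tilted blue sign, square to the label with its window about 5 cm away, and hold it steady there for about two seconds. Then stand it back upright on the middle of the dock and let go. Do not touch the sign or disturb anything else on the bench.

Things in the scene. Friction and masses are not known exactly. Their poses are not given: they have to be found in the camera images.
- scanner: hand-held code scanner, a solid of revolution standing window-down on its dock: yellow flared nose 56 mm across at the bottom, narrowing from height 14 mm to the round black handle at 38 mm; handle 30 mm in diameter, from 38 mm to the top at 114 mm (grip it about 80 mm up); 0.14 to 0.28 kg. Origin: centre of the window on the underside of the nose; z runs up the handle. It reads along its -z, straight out of the window. Turning it about z makes no difference.
- window (a point): the centre of the scanner's red window (same point and axes as the scanner's origin)
- dock: grey round charging dock, a flat disc 110 mm across (104 mm at the top) and 16 mm high, fixed, with a black rubber pad 68 mm across in the middle of its flat top; no rim. It may lie on the left or the right. Origin: centre of its underside, z up. The scanner stands with its origin 16 mm above it.
- label (a point): centre of the white label (36 x 52 mm, black bars) on the shaft of the blue arrow-shaped sign. z is the label's outward normal, tilted 28 to 38 degrees from vertical, roughly towards the robot; x points up the slope, y is horizontal along the label's long side. The blue surface around it is flat; clear lens cups on the arrow's head, from 60 mm up-slope of the label's centre, stand 20 mm above that surface.
- sign: blue arrow-shaped sign on an aluminium plate 200 x 226 mm, tilting between two posts on a stiff friction hinge (it stays where it is unless pushed). Origin on the hinge axis, 120 mm above the table, axes parallel to the label's; the label's centre is at x -55, z +35 mm in this frame.
- stand: steel base 160 x 290 mm of the sign's stand, fixed, with two aluminium posts 142 mm high at y +-125 mm with black knobs outside, to y +-145 mm. Origin: centre of its underside; x points away from the robot, z up; it is turned about the vertical.
- spool_red: bystander: flat spool of red wire, white discs 100 mm across, 60 mm tall, standing on its disc; origin centre of underside
- spool_black: bystander: flat spool of black wire, 120 mm across, 50 mm tall; origin centre of underside
- pliers: bystander: pliers with blue handles lying flat, 155 mm long, 12 mm high; origin mid-length on the table
- marker: bystander: black marker with red cap lying flat, 125 mm long, 18 mm thick; origin mid-length on the table
- connector: bystander: small white plastic connector, about 47 x 30 x 16 mm; origin centre of underside
- screwdriver: bystander: red-handled screwdriver lying flat, about 200 mm long; origin on its underside
- cup_a: bystander: small clear plastic cup, 60 mm across, 55 mm tall, in the red tray; origin centre of underside
- cup_b: bystander: a second cup like cup_a in the red tray
Mind the look-alikes: they are no part of the job. What is shaped like the scanner but pink or white is not meant.

How it is judged (in metres and radians):
On the way:
1. the held scanner points at the middle of the label, square on, 30 to 80 mm away, and is kept still for 1.5 s (x of label in the frame of scanner between -0.015 and 0.015 m and y of label in the frame of scanner between -0.015 and 0.015 m and z of label in the frame of scanner between -0.08 and -0.03 m and angle between the z axis of scanner and the z axis of label, either way round below 0.2 rad and linear speed of scanner below 0.02 m/s and angular speed of scanner below 0.2 rad/s and contact force between scanner and the fingers above 1 N), for 1.5 s.
At the end, for the whole second after the job is handed in: The scanner, after the scan, is released and stands still and upright (within 0.08 rad) on top of the dock, its axis within 20 mm of the dock's centre (horizontal distance between scanner and dock below 0.02 m and angle between scanner's own z axis and vertical below 0.08 rad and z of scanner in the frame of dock between 0.012 and 0.02 m and linear speed of scanner below 0.02 m/s); the robot touches nothing.
It fails at once if the sign is touched (over 1 N) by the scanner or the robot (contact force between sign and scanner above 1 N or contact force between sign and the arm above 1 N or contact force between sign and the fingers above 1 N).
It fails at once if a bystander is moved by more than 25 mm (distance of any of spool_red, spool_black, pliers, marker, connector, screwdriver, cup_a, cup_b from where it was at the start of the episode above 0.025 m).
It also fails if it takes over 56 s, if anything falls off the work surface, if the arm or the gripper's body presses on something with over 40 N, if the wrist force passes 120 N, or if a joint passes its speed limit or range.

## Working session

There is one attempt and no reset: what is moved stays moved. The work goes in short steps, Python scripts to look and compute and a shell command to move; the robot and the scene stay as the last step left them, time stands still between calls to the robot, and variables do not carry over. Pictures are saved under pics/ and viewed, at most 10 in all, crops included, and the job is handed in when it is done.

```bash
ls; mkdir -p pics; python3 - <<'E'
from rig import r
import cv2,numpy as np
print(r.sense())
for n in("scene","top","wrist"):
    print(n,r.camera_info(n)); im=r.grab_frame(n); np.save(f"pics/{n}0.npy",im); cv2.imwrite(f"pics/{n}0.png",im[...,::-1])
E
```

```text
pics
{'clock': 0.0, 'qpos': array([ 1.32062594e+00,  3.53665572e-01,  1.63412137e+00, -2.06370953e-05,
        1.15517410e+00, -2.41758618e-03]), 'qvel': array([ 0.00093474, -0.00172648,  0.00055656,  0.00099503, -0.0011964 ,
       -0.00089073]), 'joint_efforts': array([-7.04733557e-04, -6.05259061e+01, -3.42047703e+01, -6.22935772e-05,
        9.67127999e-03, -1.92381543e-05]), 'eef_pos': array([153.16908645, 605.46545273, 230.55624668]), 'tcp_rot': array([-3.14022422e+00,  1.55604892e-05,  2.89384821e+00]), 'contact_force': array([ 0.03727049,  0.00175154, -0.11257012]), 'wrist_torque': array([0.02204259, 0.02537646, 0.02829368]), 'grasp_force': 0.0, 'opening': 0.9994833154798466}
scene {'K': array([[532.05864327,   0.        , 321.97724068],
       [  0.        , 532.05864327, 232.99682699],
       [  0.        ,   0.        ,   1.        ]]), 'rvec': array([ 2.07802441,  0.73645181, -0.39461463]), 'tvec': array([-377.69207011, -129.39332847, 1863.19564918])}
top {'K': array([[462.38988304,   0.        , 323.74003493],
       [  0.        , 462.38988304, 241.01444195],
       [  0.        ,   0.        ,   1.        ]]), 'rvec': array([ 2.15448082, -2.20334323,  0.12268412]), 'tvec': array([ -60.27417871,  539.13094136, 1049.16128175])}
wrist {'K': array([[371.64829954,   0.        , 320.31440757],
       [  0.        , 371.64829954, 236.40867694],
       [  0.        ,   0.        ,   1.        ]]), 'mount': array([[ 5.46129808e-04, -9.65005898e-01, -2.62227609e-01,
         6.54554870e+01],
       [ 9.99999622e-01,  7.04312370e-04, -5.09236956e-04,
        -2.01965488e-01],
       [ 6.76106815e-04, -2.62227232e-01,  9.65005918e-01,
        -1.43412438e+02],
       [ 0.00000000e+00,  0.00000000e+00,  0.00000000e+00,
         1.00000000e+00]])}
```

View pics/scene0.png

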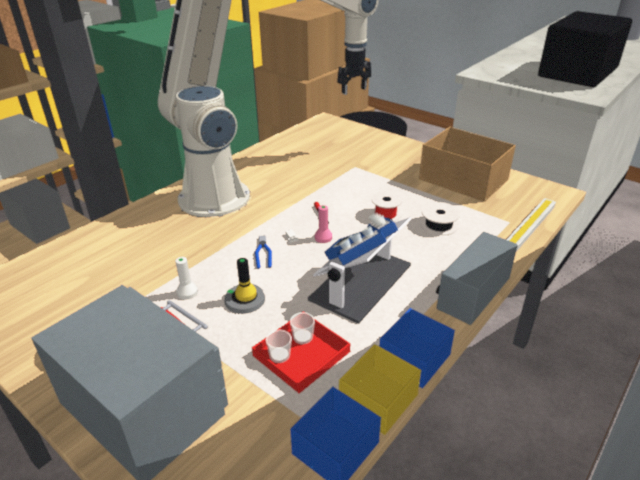

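View pics/top0.png

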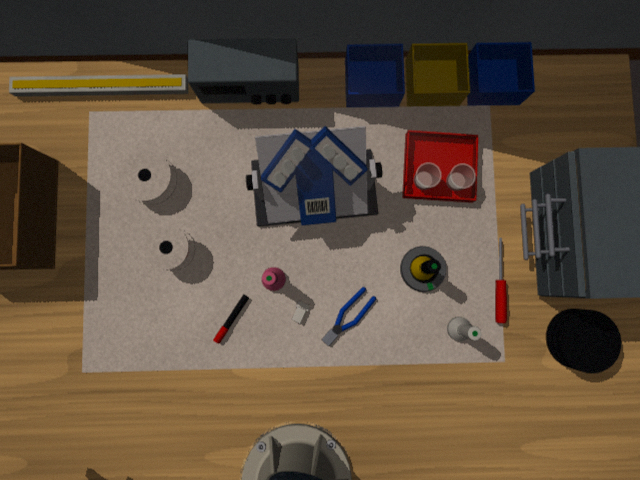

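The scene view shows the scanner on its dock at (245,290), and the sign facing away from this camera. The top view shows the yellow nose at (424,268), the label at (317,206), the pink and white look-alikes at (273,279) and (462,328), and the tray beyond the dock.

```bash
cat > h.py <<'E'
from rig import r
import cv2,numpy as np
from scipy.spatial.transform import Rotation as Ro
def ext(n):
    c=r.camera_info(n); R=cv2.Rodrigues(c["rvec"])[0]; return c["K"],R,c["tvec"]
def topt(n,uv,z):
    K,R,t=ext(n); d=R.T@np.linalg.inv(K)@np.array([*uv,1.]); o=-R.T@t
    return o+d*(z-o[2])/d[2]
def tool():
    s=r.sense(); return s["eef_pos"],Ro.from_euler("xyz",s["tcp_rot"]).as_matrix()
def hsv(im): return cv2.cvtColor(im,cv2.COLOR_RGB2HSV)
def blobs(m,amin=20):
    n,l,s,c=cv2.connectedComponentsWithStats(m.astype(np.uint8)); return [(c[i].round(1),s[i,:5],l==i) for i in range(1,n) if s[i,4]>=amin]
E
python3 - <<'E'
from h import *
im=np.load("pics/top0.npy"); H=hsv(im)
roi=np.zeros(im.shape[:2],bool); roi[240:300,395:450]=1
m=roi&(H[...,0]>18)&(H[...,0]<35)&(H[...,1]>150)&(H[...,2]>90)
for c,s,_ in blobs(m): print("yellow",c,s,topt("top",c,45))
# dock: everything in roi not like paper
g=roi&(im.max(2)<135)&(im.max(2)>70)&(H[...,1]<60)
for c,s,b in blobs(g,200):
    x=cv2.convexHull(np.argwhere(b)[:,::-1].astype(np.int32)); e=cv2.fitEllipse(x); print("dock",e,topt("top",e[0],16))
print(im[268,400:450:3].tolist())
gr=roi&(H[...,0]>40)&(H[...,0]<90)&(H[...,1]>80)
for c,s,_ in blobs(gr,4): print("green",c,s,topt("top",c,114+16))
# label
roi=np.zeros(im.shape[:2],bool); roi[190:222,300:335]=1
m=roi&(H[...,1]<60)&(im.min(2)>110)
m=cv2.morphologyEx(m.astype(np.uint8),cv2.MORPH_CLOSE,np.ones((7,7)))
for c,s,b in blobs(m,100):
    p=np.argwhere(b)[:,::-1].astype(np.float32); q=cv2.minAreaRect(p); print("label",c,s,q,topt("top",c,118))
big=np.hstack([cv2.resize(im[180:240,240:390],None,fx=4,fy=4,interpolation=2)[:, :600]]);big2=cv2.resize(im[235:300,380:470],None,fx=4,fy=4,interpolation=2)
o=np.zeros((520,600,3),np.uint8);o[:240]=big;o[250:510,:360]=big2;cv2.imwrite("pics/z.png",o[...,::-1])
E
```

```text
yellow [417.3 264.8] [411 257  17  19 168] [ 476.70420187 -284.25183732   45.        ]
dock ((425.86016845703125, 271.5834045410156), (45.65153121948242, 59.720558166503906), 136.2421875) [ 461.56493152 -310.01048138   16.        ]
[[82, 76, 71], [67, 65, 67], [70, 69, 69], [58, 57, 55], [119, 95, 0], [121, 97, 0], [124, 99, 0], [18, 15, 0], [2, 0, 4], [5, 2, 5], [15, 17, 20], [15, 62, 27], [10, 41, 20], [10, 11, 9], [66, 64, 60], [61, 62, 61], [134, 121, 112]]
green [434.1 265.6] [431 262   7   8  41] [ 470.76100132 -300.96762765  130.        ]
green [425.3 270. ] [422 268   7   5  11] [ 461.96683487 -282.03573213  130.        ]
green [429.7 285.4] [427 281   7   9  45] [ 429.64957874 -289.82748616  130.        ]
```

View pics/z.png

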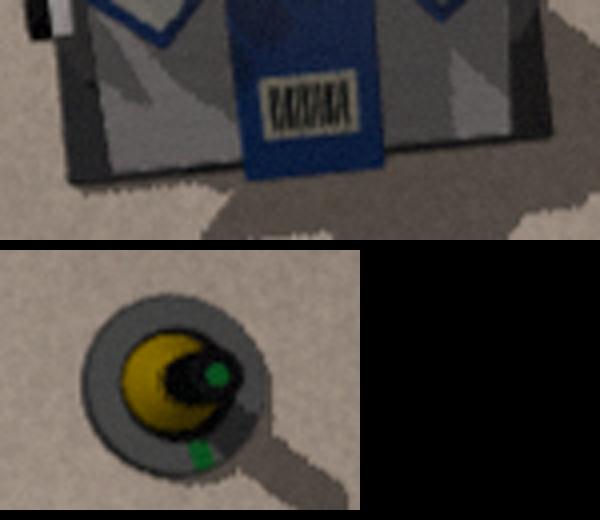

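The crop shows the label's centre at about (317.2,206) in the top image. The dock's centre is at about (423.9,269.1), and the handle's top, a green dot, is at (434.1,265.6).

```bash
cat >> h.py <<'E'
def go(p,Rt):
    "numbers for the row that takes the tool from here to (p,Rt)"
    e,R=tool(); t=R.T@(np.asarray(p)-e)/200; w=Ro.from_matrix(R.T@Rt).as_rotvec()/np.pi
    print("row",t.round(4),w.round(4),"mm",np.linalg.norm(t)*200,"deg",np.linalg.norm(w)*180)
def labR(yaw,tilt): # columns x,y,z of label; yaw of upslope direction
    return Ro.from_euler("zy",[yaw,-tilt]).as_matrix()
def scanR(L): return np.c_[L[:,1],L[:,0],-L[:,2]]
E
python3 - <<'E'
from h import *
print("dock",topt("top",(423.9,269.1),16),"nose top",topt("top",(434.1,265.6),130))
f=lambda u,v:(240+u/4,180+v/4)
a=topt("top",f(68,183),8);b=topt("top",f(552,135),8);print(a,b,np.linalg.norm(a-b)); d=a-b; yaw=np.arctan2(d[1],d[0])-np.pi/2; print("yaw",yaw)
c=topt("top",f(309,105),119);print("label",c)
L=labR(yaw,np.radians(33)); p=c+L[:,2]*120
print("target",p); go(p,scanR(L))
E
```

```text
dock [ 467.47433668 -305.662494     16.        ] nose top [ 470.76100132 -300.96762765  130.        ]
[579.22171808  84.63622312   8.        ] [ 601.95427423 -203.55531516    8.        ] 289.0867202873027
yaw 0.07871703573037703
label [603.74722483 -58.63868027 119.        ]
target [538.39054063 -58.63868027 219.64046815]
row [-2.6816 -2.7473  0.0583] [-0.1496 -0.1258  0.3846] mm 767.9055173696012 deg 77.65250854549112
```

```bash
sed -i 's/from_euler("zy"/from_euler("ZY"/' h.py
python3 -m inch '[[[-0.9,-0.9,0,0,0,0],[-0.9,-0.9,0,0,0,0],[-0.9,-0.9,0,0,0,0],[-0.9,-0.9,0,0,0,0],[-0.9,-0.9,0,0,0,0],[-0.9,-0.9,0,0,0,0],[-0.9,-0.9,0,0,0,0]]]'
python3 -m inch '[[[-0.9,-0.9,0,0,0,0],[-0.9,-0.9,0,0,0,0],[-0.9,-0.9,0,0,0,0],[-0.9,-0.9,0,0,0,0],[-0.9,-0.9,0,0,0,0],[-0.9,-0.9,0,0,0,0],[-0.9,-0.9,0,0,0,0]]]'
python3 - <<'E'
from h import *
c=np.array([604,-58.6,119]);L=labR(0.0787,np.radians(33)); p=c+L[:,2]*120
print(p);go(p,scanR(L))
E
```

```text
clock: 0.73
eef_pos: [285.3, 382.1, 230.9]
tcp_rot: [-3.139, 0.001, 2.891]
contact_force: [-0.0, 0.5, -0.2]
opening: 1.001
grasp_force: 0.0
clock: 1.32
eef_pos: [416.5, 164.0, 231.4]
tcp_rot: [-3.14, 0.002, 2.89]
contact_force: [-0.0, 0.6, 0.2]
opening: 0.997
grasp_force: 0.0
[538.84561087 -63.73826308 219.64046815]
row [-0.8756 -0.9509  0.0616] [-0.1589 -0.1129  0.3836] mm 258.81841387387306 deg 77.44603122935061
```

```bash

python3 -m inch '[[[-0.85,-0.92,0.06,-0.16,-0.11,0.38],[-0.85,-0.92,0.06,-0.16,-0.11,0.38],[-0.85,-0.92,0.06,-0.16,-0.11,0.38],[-0.85,-0.92,0.06,-0.16,-0.11,0.38],[-0.85,-0.92,0.06,-0.16,-0.11,0.38],[-0.85,-0.92,0.06,-0.16,-0.11,0.38],[-0.85,-0.92,0.06,-0.16,-0.11,0.38],[-0.85,-0.92,0.06,-0.16,-0.11,0.38]]]'
python3 - <<'E'
from h import *
c=np.array([604,-58.6,119]);L=labR(0.0787,np.radians(33)); p=c+L[:,2]*120
go(p,scanR(L))
E
```

```text
clock: 1.98
eef_pos: [534.7, -54.1, 219.2]
tcp_rot: [2.703, 0.062, 1.964]
contact_force: [-0.7, 1.4, -0.2]
opening: 1.002
grasp_force: 0.0
row [-0.0523 -0.      0.0014] [-0.0404 -0.0315  0.0972] mm 10.458410729312824 deg 19.770311660745342
```

```bash

python3 -m inch '[[[-0.05,0,0,-0.04,-0.03,0.097],[-0.05,0,0,-0.04,-0.03,0.097],[-0.05,0,0,-0.04,-0.03,0.097],[-0.05,0,0,-0.04,-0.03,0.097],[-0.05,0,0,-0.04,-0.03,0.097],[-0.05,0,0,-0.04,-0.03,0.097]]]'
python3 - <<'E'
from h import *
print(tool()); im=r.grab_frame("wrist"); np.save("pics/w1.npy",im); cv2.imwrite("pics/w1.png",im[...,::-1])
E
```

```text
clock: 2.48
eef_pos: [538.1, -60.4, 220.3]
tcp_rot: [2.57, -0.001, 1.665]
contact_force: [0.9, 1.2, 0.0]
opening: 1.0
grasp_force: 0.0
(array([538.12202644, -60.37284244, 220.28015361]), array([[-9.43031192e-02,  8.37331302e-01,  5.38500893e-01],
       [ 9.95543375e-01,  7.90137900e-02,  5.14801855e-02],
       [ 5.56974299e-04,  5.40955739e-01, -8.41050878e-01]]))
```

View pics/w1.png

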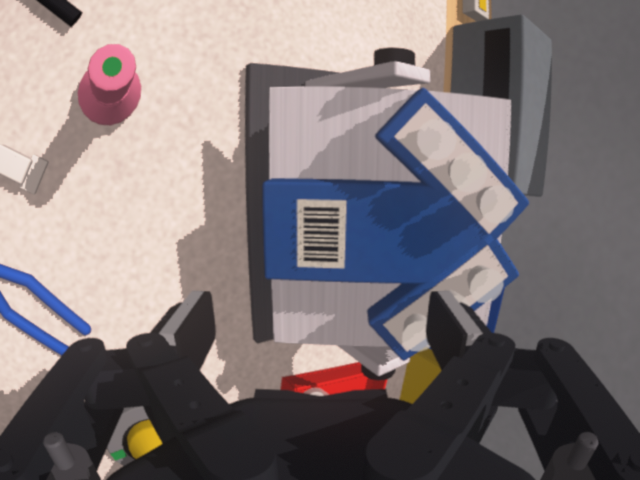

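The wrist view shows the label at about (321,233), with its four corners clear.

```bash
cat >> h.py <<'E'
def wray(uv,pose):
    c=r.camera_info("wrist"); M=c["mount"]; e,R=pose
    n=cv2.fisheye.undistortPoints(np.array([[uv]],float),c["K"],np.zeros(4))[0,0]
    return e+R@M[:3,3], R@M[:3,:3]@np.array([*n,1.])
def trayn(n,uv):
    K,R,t=ext(n); return -R.T@t, R.T@np.linalg.inv(K)@np.array([*uv,1.])
def meet(a,b):
    A=np.c_[a[1],-b[1]]; s=np.linalg.lstsq(A,b[0]-a[0],rcond=None)[0]; p,q=a[0]+a[1]*s[0],b[0]+b[1]*s[1]
    return (p+q)/2,np.linalg.norm(p-q)
E
python3 - <<'E'
from h import *
im=np.load("pics/w1.npy");H=hsv(im); pose=tool()
m=np.zeros(im.shape[:2],np.uint8); m[190:278,285:358]=1
m&=~((H[...,1]>110)&(H[...,0]>95)&(H[...,0]<130)); m=cv2.morphologyEx(m,cv2.MORPH_OPEN,np.ones((5,5)))
b=max(blobs(m,200),key=lambda b:b[1][4]); print(b[0],b[1])
cn=cv2.findContours(b[2].astype(np.uint8),0,1)[0][0]; q=cv2.approxPolyDP(cn,6,True)[:,0].astype(float); print(q)
s=q.sum(1);d=q[:,1]-q[:,0]; q=np.array([q[s.argmin()],q[d.argmin()],q[s.argmax()],q[d.argmax()]])
ci=r.camera_info("wrist"); n=cv2.fisheye.undistortPoints(q[:,None],ci["K"],np.zeros(4))
obj=np.array([[-18,26,0],[18,26,0],[18,-26,0],[-18,-26,0.]])
k,rv,tv,er=cv2.solvePnPGeneric(obj,n,np.eye(3),None,flags=cv2.SOLVEPNP_IPPE)
e,R=pose;M=ci["mount"]
for a,t,x in zip(rv,tv,er):
    P=e+R@(M[:3,:3]@t[:,0]+M[:3,3]); Lr=R@M[:3,:3]@cv2.Rodrigues(a)[0]
    print("pnp",P.round(1),"tilt",np.degrees(np.arccos(Lr[2,2])).round(1),"yaw",np.arctan2(*Lr[1::-1,0]).round(3),"err",x)
print("tri",meet(wray(b[0],pose),trayn("top",(317.2,206.1))))
# scanner nose, too: dock side
E
```

```text
[320.8 233. ] [ 296  198   51   71 3520]
[[296. 199.]
 [296. 266.]
 [344. 268.]
 [346. 200.]]
pnp [604.1 -58.2 120.4] tilt 36.2 yaw 0.073 err [0.00051877]
pnp [604.  -56.7 120.5] tilt 42.3 yaw 0.044 err [0.00242564]
tri (array([604.17154989, -57.94950149, 120.15331739]), np.float64(1.3083329335548586))
```

```bash
cat >> h.py <<'E'
def downR(az): return np.c_[[-np.sin(az),np.cos(az),0],[np.cos(az),np.sin(az),0],[0,0,-1.]]
E
python3 - <<'E'
from h import *
go([469,-303,230],downR(-0.573))
E
```

```text
row [-1.1746 -0.3595 -0.2893] [ 0.1751 -0.0609  0.2063] mm 252.38873126366684 deg 49.928836557197705
```

```bash

python3 -m inch '[[[-1,-0.3,-0.29,0.175,-0.061,0.206],[-1,-0.3,-0.29,0.175,-0.061,0.206],[-1,-0.3,-0.29,0.175,-0.061,0.206],[-1,-0.3,-0.29,0.175,-0.061,0.206],[-1,-0.3,-0.29,0.175,-0.061,0.206],[-1,-0.3,-0.29,0.175,-0.061,0.206],[-1,-0.3,-0.29,0.175,-0.061,0.206],[-1,-0.3,-0.29,0.175,-0.061,0.206]]]'
python3 - <<'E'
from h import *
go([469,-303,230],downR(-0.573)); p=tool();print(p)
im=r.grab_frame("wrist"); np.save("pics/w2.npy",im); cv2.imwrite("pics/w2.png",im[...,::-1])
E
```

```text
clock: 3.2
eef_pos: [476.4, -269.3, 236.3]
tcp_rot: [-3.14, 0.001, 0.991]
contact_force: [-0.4, 0.9, 0.4]
opening: 1.002
grasp_force: 0.0
row [-0.1611  0.0614  0.0315] [-0.0007  0.0004 -0.002 ] mm 35.05456817023963 deg 0.39048617467351276
(array([ 476.37465761, -269.30957774,  236.27635425]), array([[ 5.47483007e-01,  8.36813182e-01, -2.46078516e-03],
       [ 8.36815683e-01, -5.47484714e-01, -2.38649775e-05],
       [-1.36721279e-03, -2.04615795e-03, -9.99996972e-01]]))
```

View pics/w2.png

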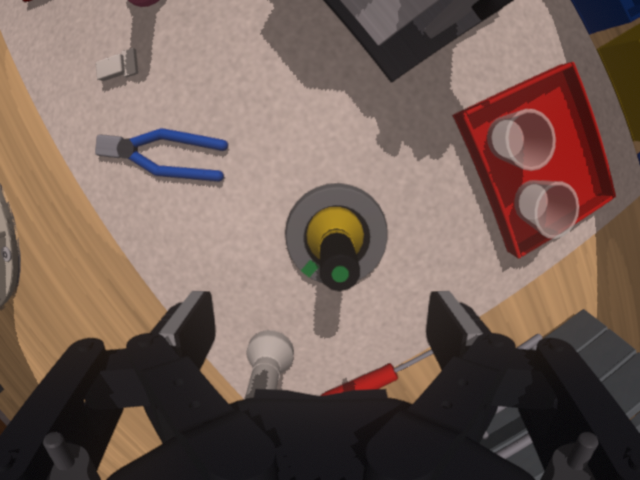

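The wrist view shows the green dot on the handle at (340,274) and the dock disc's centre at about (336,234). The white look-alike is at (268,350).

```bash
python3 - <<'E'
from h import *
im=np.load("pics/w2.npy");H=hsv(im);pose=tool()
def pl(uv,z):
    o,d=wray(uv,pose); return (o+d*(z-o[2])/d[2]).round(1)
g=(H[...,0]>40)&(H[...,0]<90)&(H[...,1]>80); g[:,:280]=0;g[:,400:]=0;g[300:]=0
for c,s,_ in blobs(g,20): print("green",c,s[4],pl(c,130),meet(wray(c,pose),trayn("top",(434.1,265.6))))
# dock rim: radial first edge from outside
gr=im.max(2).astype(int); c0=np.array([336,234.]); pts=[]
for a in np.radians(range(0,360,5)):
    v=[gr[tuple(np.round(c0+k*np.array([np.cos(a),np.sin(a)])).astype(int)[::-1])] for k in range(40,66)]
    d=np.diff(v); k=d.argmax()
    if d[k]>25: pts.append(c0+(40.5+k)*np.array([np.cos(a),np.sin(a)]))
P=np.array([pl(p,4)[:2] for p in pts])
from scipy.optimize import least_squares
f=least_squares(lambda x:np.hypot(P[:,0]-x[0],P[:,1]-x[1])-x[2],[467,-305,55],loss="soft_l1"); print(len(P),"dock",f.x, "rms",np.sqrt(np.mean(f.fun**2)))
w=pl((268,348),20);print("white",w)
y=(H[...,0]>18)&(H[...,0]<35)&(H[...,1]>130);y[:,:290]=0;y[:,380:]=0;y[:190]=0;y[280:]=0
for c,s,_ in blobs(y,100):print(c,s)
go([469,-303,110],downR(-0.573))
E
```

```text
green [309.5 268.2] 157 [ 456.6 -285.6  130. ] (array([ 467.76683587, -280.56233087,  176.59710528]), np.float64(16.684087415128843))
green [339.7 273.8] 240 [ 472.5 -300.9  130. ] (array([ 471.18074897, -303.09704329,  122.86398733]), np.float64(0.6670699607015548))
69 dock [ 470.13564929 -308.76686573   56.4158654 ] rms 1.9659628488185386
white [ 338.3 -373.6   20. ]
[334.  227.8] [ 306  207   58   52 1734]
row [-0.1649  0.0655  0.6284] [ 0.0001 -0.0001  0.0001] mm 130.58770545384618 deg 0.035898668392382316
```

```bash
python3 - <<'E'
from h import *
go([471.5,-302,74],downR(-0.573))
E
```

```text
row [-0.154   0.0732  0.8084] [ 0.0001 -0.0001  0.0001] mm 165.23293336857057 deg 0.035898668392382316
```

```bash

python3 -m inch '[[[-0.154,0.073,0,0,0,0],[-0.154,0.073,0,0,0,0],[-0.154,0.073,0.1,0,0,0],[-0.154,0.073,0.2,0,0,0],[-0.154,0.073,0.3,0,0,0],[-0.154,0.073,0.4,0,0,0],[-0.154,0.073,0.4,0,0,0],[-0.154,0.073,0.4,0,0,0]]]'
python3 - <<'E'
from h import *
im=r.grab_frame("wrist"); pose=tool(); H=hsv(im)
g=(H[...,0]>40)&(H[...,0]<90)&(H[...,1]>80)
for c,s,_ in blobs(g,60):
    o,d=wray(c,pose); print("green",c,s[4],(o+d*(130-o[2])/d[2]).round(1))
go([471.5,-302,74],downR(-0.573))
cv2.imwrite("pics/w3.png",im[...,::-1])
E
```

```text
clock: 3.92
eef_pos: [469.0, -300.1, 155.5]
tcp_rot: [-3.14, -0.001, 0.998]
contact_force: [0.7, 0.4, 1.1]
opening: 1.002
grasp_force: 0.0
green [291.1 268.4] 224 [ 460.9 -290.2  130. ]
green [326.5 276.2] 510 [ 473.2 -303.   130. ]
row [-0.0011  0.0101  0.4127] [ 0.0003 -0.0002  0.    ] mm 82.57179949378703 deg 0.058870917025012105
```

```bash

python3 -m inch '[[[0,0.015,0.1,0,0,0],[0,0.015,0.2,0,0,0],[0,0.015,0.3,0,0,0],[0,0.015,0.41,0,0,0],[0,0.015,0.41,0,0,0]]]'
python3 -m inch '[[[0,0,0,0,0,0],[0,0,0,0,0,0],[0,0,0,0,0,0],[0,0,0,0,0,0],[0,0,0,0,0,0],[0,0,0,0,0,0],[0,0,0,0,0,0],[0,0,0,0,0,0]]]' -1 80
python3 -m inch '[[[0,0,0,0,0,0],[0,0,0,0,0,0],[0,0,0,0,0,0]]]'
```

```text
clock: 4.38
eef_pos: [471.3, -301.8, 72.2]
tcp_rot: [-3.139, -0.0, 0.997]
contact_force: [-2.1, 1.0, 0.5]
opening: 1.001
grasp_force: 0.0
clock: 5.05
eef_pos: [472.9, -303.0, 75.2]
tcp_rot: [3.14, -0.0, 0.996]
contact_force: [-2.5, 0.9, 8.3]
opening: 0.331
grasp_force: 77.7
clock: 5.3
eef_pos: [472.9, -303.0, 75.2]
tcp_rot: [3.14, -0.0, 0.996]
contact_force: [-2.1, 1.1, 8.2]
opening: 0.332
grasp_force: 77.7
```

```bash

python3 -m inch '[[[0,0,-0.1,0,0,0],[0,0,-0.25,0,0,0],[0,0,-0.4,0,0,0],[0,0,-0.55,0,0,0],[0,0,-0.7,0,0,0],[0,0,-0.8,0,0,0],[0,0,-0.8,0,0,0]]]'
cat >> h.py <<'E'
C=np.array([604.1,-58,120.2]); L=labR(0.074,np.radians(34))
E
python3 - <<'E'
from h import *
go(C+L[:,2]*165,scanR(L))
E
```

```text
clock: 5.88
eef_pos: [474.3, -304.0, 238.8]
tcp_rot: [3.134, -0.0, 0.996]
contact_force: [1.3, -0.7, -2.7]
opening: 0.333
grasp_force: 79.2
row [ 1.1064 -0.491  -0.0943] [-0.1797  0.0619 -0.2001] mm 242.8243936855404 deg 49.676040614869954
```

```bash

python3 -m inch '[[[0.1,-0.04,-0.01,0,0,0],[0.28,-0.12,-0.02,-0.02,0.01,-0.02],[0.46,-0.2,-0.04,-0.05,0.02,-0.06],[0.64,-0.28,-0.05,-0.08,0.03,-0.09],[0.8,-0.36,-0.07,-0.11,0.04,-0.12],[0.92,-0.42,-0.08,-0.14,0.05,-0.15],[0.98,-0.45,-0.09,-0.17,0.06,-0.19],[1,-0.47,-0.09,-0.18,0.062,-0.2]]]'
python3 - <<'E'
from h import *
go(C+L[:,2]*111,scanR(L))
E
```

```text
clock: 6.55
eef_pos: [500.9, -82.1, 250.6]
tcp_rot: [2.593, -0.021, 1.606]
contact_force: [-0.2, 1.2, -2.5]
opening: 0.334
grasp_force: 79.9
row [0.0861 0.078  0.2748] [-0.0142  0.001  -0.0139] mm 59.6634049275092 deg 3.578153581430995
```

```bash

python3 -m inch '[[[0.09,0.08,0,-0.014,0,-0.014],[0.09,0.08,0,-0.014,0,-0.014],[0.09,0.08,0.07,-0.014,0,-0.014],[0.09,0.08,0.14,-0.014,0,-0.014],[0.09,0.08,0.2,-0.014,0,-0.014],[0.09,0.08,0.2,-0.014,0,-0.014],[0.09,0.08,0.2,-0.014,0,-0.014]]]'
python3 - <<'E'
from h import *
p=tool(); go(C+L[:,2]*111,scanR(L)); print(p[0])
im=r.grab_frame("wrist"); cv2.imwrite("pics/w4.png",im[...,::-1])
E
```

```text
clock: 7.13
eef_pos: [535.7, -64.8, 224.9]
tcp_rot: [2.554, -0.0, 1.637]
contact_force: [1.2, -0.3, -3.0]
opening: 0.333
grasp_force: 80.0
row [ 0.0087 -0.0076  0.071 ] [-0.0018  0.0013 -0.0023] mm 14.391317203235163 deg 0.5765696207403971
[535.72100827 -64.77489198 224.88656857]
```

View pics/w4.png

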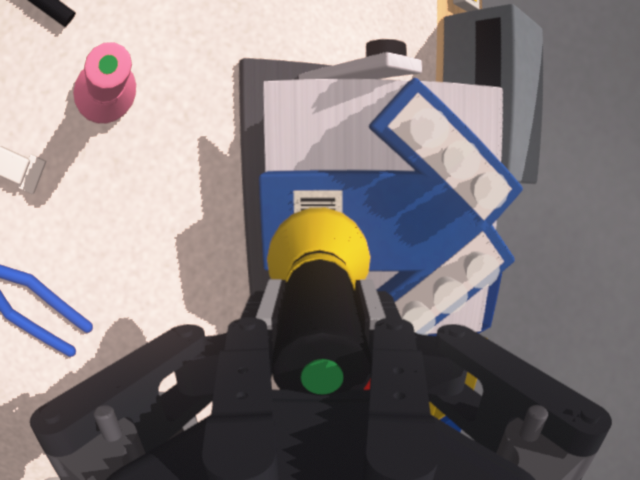

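The scanner is straight in the grip, with the nose at (319,250), the green dot at (322,376) and the label just beyond it. I'll close the remaining 14 mm and hold.

```bash

python3 -m inch '[[[0.009,-0.008,0.02,-0.002,0.001,-0.002],[0.009,-0.008,0.05,-0.002,0.001,-0.002],[0.009,-0.008,0.07,-0.002,0.001,-0.002],[0.009,-0.008,0.07,-0.002,0.001,-0.002],[0.009,-0.008,0.07,-0.002,0.001,-0.002],[0.009,-0.008,0.07,-0.002,0.001,-0.002]]]'
python3 -m inch '[[[0,0,0,0,0,0],[0,0,0,0,0,0],[0,0,0,0,0,0],[0,0,0,0,0,0]]]'
python3 - <<'E'
from h import *
p=tool(); go(C+L[:,2]*111,scanR(L)); w=p[0]+p[1][:,2]*59.2
print("label in scanner frame (x,y,z)",(p[1].T@(C-w)).round(1), "axis deg",np.degrees(np.arccos(-p[1][:,2]@L[:,2])), r.sense()["qvel"].round(3))
E
```

```text
clock: 7.68
eef_pos: [543.0, -62.8, 214.0]
tcp_rot: [2.544, 0.002, 1.644]
contact_force: [-0.7, 0.5, -2.7]
opening: 0.331
grasp_force: 80.0
clock: 8.02
eef_pos: [543.0, -62.7, 213.9]
tcp_rot: [2.544, 0.002, 1.644]
contact_force: [-1.3, -0.3, -2.7]
opening: 0.334
grasp_force: 80.0
row [ 0.0011 -0.008   0.0049] [0.0013 0.0006 0.    ] mm 1.8856082951244837 deg 0.25970709172556455
label in scanner frame (x,y,z) [ 0.4 -2.  52.8] axis deg 0.259704336528692 [ 0.001  0.001  0.     0.002 -0.001 -0.002]
```

```bash

python3 -m inch '[[[0,0,0,0,0,0],[0,0,0,0,0,0],[0,0,0,0,0,0],[0,0,0,0,0,0],[0,0,0,0,0,0],[0,0,0,0,0,0],[0,0,0,0,0,0],[0,0,0,0,0,0]]]' >/dev/null
python3 -m inch '[[[0,0,0,0,0,0],[0,0,0,0,0,0],[0,0,0,0,0,0],[0,0,0,0,0,0],[0,0,0,0,0,0],[0,0,0,0,0,0],[0,0,0,0,0,0],[0,0,0,0,0,0]]]' >/dev/null
python3 -m inch '[[[0,0,0,0,0,0],[0,0,0,0,0,0],[0,0,0,0,0,0],[0,0,0,0,0,0],[0,0,0,0,0,0],[0,0,0,0,0,0],[0,0,0,0,0,0],[0,0,0,0,0,0]]]' >/dev/null
python3 -m inch '[[[0,0,0,0,0,0],[0,0,0,0,0,0],[0,0,0,0,0,0],[0,0,0,0,0,0],[0,0,0,0,0,0],[0,0,0,0,0,0],[0,0,0,0,0,0],[0,0,0,0,0,0]]]'
python3 - <<'E'
from h import *
p=tool(); w=p[0]+p[1][:,2]*59.2
print((p[1].T@(C-w)).round(1))
go([471,-304,239],downR(-0.573))
E
```

```text
clock: 10.68
eef_pos: [542.9, -62.7, 213.8]
tcp_rot: [2.544, 0.002, 1.644]
contact_force: [-0.1, 0.1, -2.7]
opening: 0.33
grasp_force: 80.0
[ 0.4 -1.9 52.7]
row [-1.1772 -0.2995 -0.3539] [ 0.1835 -0.0609  0.1995] mm 253.05385964676486 deg 50.01594957993407
```

```bash

python3 -m inch '[[[0,0,-0.15,0,0,0],[0,0,-0.3,0,0,0],[-0.1,-0.03,-0.35,0,0,0],[-0.28,-0.08,-0.35,0.03,-0.01,0.03],[-0.46,-0.13,-0.35,0.06,-0.02,0.06],[-0.62,-0.18,-0.35,0.09,-0.03,0.1],[-0.78,-0.22,-0.35,0.12,-0.04,0.13],[-0.78,-0.22,-0.35,0.12,-0.04,0.13]]]'
python3 - <<'E'
from h import *
go([471,-304,239],downR(-0.573))
im=r.grab_frame("top"); cv2.imwrite("pics/t2.png",cv2.resize(im[220:330,350:500],None,fx=4,fy=4)[...,::-1])
E
```

```text
clock: 11.35
eef_pos: [479.1, -228.8, 247.5]
tcp_rot: [2.938, -0.04, 1.213]
contact_force: [0.3, 0.2, -1.9]
opening: 0.338
grasp_force: 79.9
row [-0.368   0.0861  0.0463] [ 0.0632 -0.0195  0.067 ] mm 76.14586574580878 deg 16.950320620712613
```

View pics/t2.png

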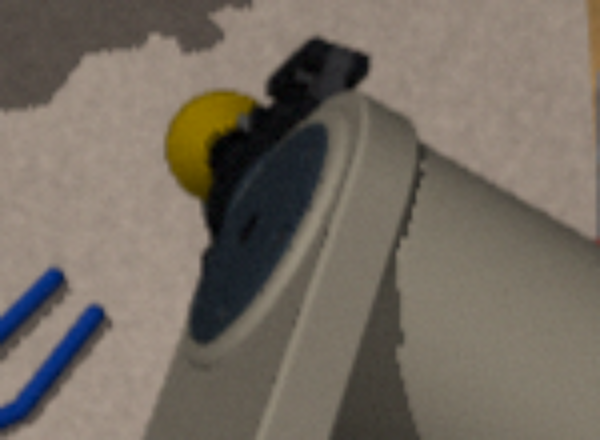

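The arm hides the dock in the top view, so I'll use the wrist camera.

```bash
python3 - <<'E'
from h import *
im=r.grab_frame("wrist"); np.save("pics/w5.npy",im); cv2.imwrite("pics/w5.png",im[...,::-1])
E
```

```text
(no output)
```

View pics/w5.png

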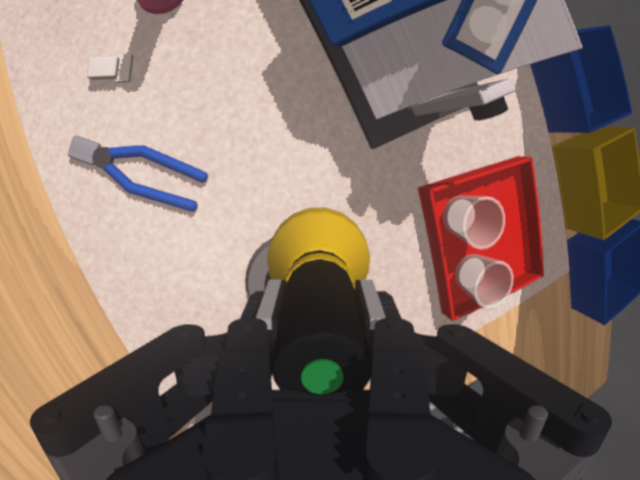

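The dock is hidden behind the held scanner here. The two earlier measurements, corrected by the actual grasp position, put its centre at about (470,-308).

```bash

python3 -m inch '[[[-0.15,0.03,0,0.02,-0.006,0.02],[-0.3,0.06,0.03,0.04,-0.012,0.04],[-0.37,0.086,0.046,0.063,-0.0195,0.067],[-0.37,0.086,0.046,0.063,-0.0195,0.067],[-0.37,0.086,0.046,0.063,-0.0195,0.067],[-0.37,0.086,0.046,0.063,-0.0195,0.067]]]'
python3 - <<'E'
from h import *
go([470,-308,90],downR(-0.573))
E
```

```text
clock: 11.95
eef_pos: [470.8, -298.0, 238.1]
tcp_rot: [3.139, -0.005, 1.009]
contact_force: [0.2, -0.5, -2.9]
opening: 0.332
grasp_force: 80.2
row [-0.0481  0.0213  0.7402] [ 0.0008 -0.0016  0.0036] mm 148.4197382199123 deg 0.722709036515503
```

```bash

python3 -m inch '[[[-0.048,0.021,0.1,0.001,-0.002,0.004],[-0.048,0.021,0.25,0.001,-0.002,0.004],[-0.048,0.021,0.4,0.001,-0.002,0.004],[-0.048,0.021,0.55,0.001,-0.002,0.004],[-0.048,0.021,0.68,0.001,-0.002,0.004],[-0.048,0.021,0.74,0.001,-0.002,0.004],[-0.048,0.021,0.74,0.001,-0.002,0.004],[-0.048,0.021,0.74,0.001,-0.002,0.004]]]'
python3 - <<'E'
from h import *
go([470,-308,75.5],downR(-0.573))
E
```

```text
clock: 12.62
eef_pos: [470.1, -308.9, 91.2]
tcp_rot: [-3.141, 0.002, 0.995]
contact_force: [0.4, -0.0, -2.9]
opening: 0.333
grasp_force: 80.5
row [ 0.0038 -0.0028  0.0786] [-0.0003  0.0008 -0.001 ] mm 15.738083861997637 deg 0.23690277303119375
```

```bash

python3 -m inch '[[[0.004,-0.003,0.02,0,0,0],[0.004,-0.003,0.04,0,0,0],[0.004,-0.003,0.06,0,0,0],[0.004,-0.003,0.072,0,0,0],[0.004,-0.003,0.072,0,0,0],[0.004,-0.003,0.072,0,0,0]]]'
python3 -m inch '[[[0,0,0.004,0,0,0],[0,0,0.006,0,0,0],[0,0,0.006,0,0,0]]]'
```

```text
clock: 13.12
eef_pos: [469.9, -308.5, 76.1]
tcp_rot: [-3.14, 0.003, 0.993]
contact_force: [0.6, 0.3, -2.3]
opening: 0.331
grasp_force: 80.5
clock: 13.37
eef_pos: [470.1, -308.7, 75.3]
tcp_rot: [-3.141, 0.003, 0.993]
contact_force: [-0.4, 0.6, 2.2]
opening: 0.331
grasp_force: 80.8
```

```bash

python3 -m inch '[[[0,0,0,0,0,0],[0,0,0,0,0,0],[0,0,0,0,0,0]]]' -0.25 20
python3 -m inch '[[[0,0,0,0,0,0],[0,0,0,0,0,0],[0,0,0,0,0,0],[0,0,0,0,0,0],[0,0,0,0,0,0],[0,0,0,0,0,0],[0,0,0,0,0,0]]]' 1
python3 -m inch '[[[0,0,-0.05,0,0,0],[0,0,-0.15,0,0,0],[0,0,-0.3,0,0,0],[0,0,-0.45,0,0,0],[0,0,-0.6,0,0,0],[0,0,-0.75,0,0,0],[0,0,-0.85,0,0,0],[0,0,-0.85,0,0,0]]]'
python3 - <<'E'
from h import *
im=r.grab_frame("wrist"); pose=tool(); cv2.imwrite("pics/w6.png",im[...,::-1]); H=hsv(im)
g=(H[...,0]>40)&(H[...,0]<90)&(H[...,1]>80)
for c,s,_ in blobs(g,60):
    o,d=wray(c,pose); print("green",c,s[4],(o+d*(130-o[2])/d[2]).round(1))
E
```

```text
clock: 13.62
eef_pos: [469.9, -308.5, 75.0]
tcp_rot: [-3.14, 0.003, 0.993]
contact_force: [-0.7, 0.8, 2.0]
opening: 0.372
grasp_force: 0.6
clock: 14.2
eef_pos: [470.0, -308.5, 74.9]
tcp_rot: [-3.14, 0.003, 0.993]
contact_force: [0.8, 0.3, 0.2]
opening: 1.001
grasp_force: 0.0
clock: 14.87
eef_pos: [472.4, -309.6, 250.6]
tcp_rot: [3.135, 0.003, 0.993]
contact_force: [0.2, -0.6, -0.6]
opening: 1.0
grasp_force: 0.0
green [314.  228.7] 234 [ 469.2 -306.8  130. ]
green [288.9 231.3] 135 [ 452.8 -298.5  130. ]
green [234.1 373. ] 77 [ 339.3 -376.8  130. ]
```

View pics/w6.png

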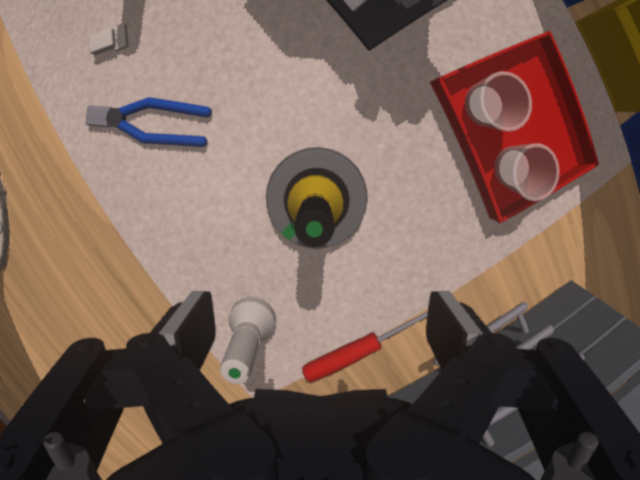

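The scanner stands upright, with its nose centred on the pad at (315,200), and the gripper is clear of it. I'm handing in.

```bash
python3 -c "
from rig import r
print(r.sign_off())"
```

```text
the job is handed in; nothing more can be done
None
```

The scanner was aimed at the label, about 53 mm away and 2 mm off centre by my measurements, and held there for about 3 s. It was then stood back upright in the middle of the dock and released, and the job was handed in at about 15 s; no verdict was returned.

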